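# Hold a light box's service hatch shut over its quarter-turn fastener

### The job

A sign's light box lies face down on the bench with the service hatch in its back standing open. Turn the red wing of the quarter-turn fastener until it lines up with the slot in the hatch, then swing the hatch down over the wing and press it flat against its frame so that the rubber seal is fully squeezed. Finish while still holding it pressed like that (a colleague will lock the wing), and leave the tools and offcuts where they are.

Things in the scene. Friction and masses are not known exactly. Their poses are not given: they have to be found in the camera images.
- lightbox: aluminium light box lying face down, fixed to the bench, 340 (x) x 400 (y) x 100 mm high; origin: centre of its underside; top of its grey back plate at z = 100 mm. Axes: x along the hatch's hinge, y from the hinge towards the fastener, z up. Service opening in the back plate: x -85 to 85, y -85 to 45 mm, with a 4 mm high stop frame round it
- hinge_mid (a point): middle of the hatch's hinge line, which runs along the light box's x; in the light box's frame at (0, -105, 104) mm; axes as the light box's
- hatch (a joint): opening angle of the hatch, rad: 0 = shut, flat on the stop frame; 1.57 = upright. Stiff hinge: stays where it is left, takes about 3 N at the edge to swing. Close it by pushing on its outer face (turned away from the fastener while it stands open). From 0.04 rad down it meets the seal; let go there, it stays 0.02 to 0.04 rad open. A wing standing across the slot stops it at about 0.14 rad
- slot (a point): centre of the black-rimmed slot (40 mm long, 16 wide, long way from hinge to free edge) through the hatch, on its outer face, 200 mm from the hinge. Axes: x along the hinge, y from hinge to free edge, z out of the outer face. Hatch: white 4 mm sheet, 0.3 kg, no handle, 210 mm along the hinge, reaching to 235 mm from it; shut, its outer face is 108 mm above the bench
- seal (a joint): height change of the sprung black rubber seal bar (190 x 9 mm, along the light box's x at its y = 56 mm), m: 0 = free, its top 10 mm above the back plate; about -0.006 = squeezed under the shut hatch. Squeezing it fully takes about 15 N on the hatch 200 mm from the hinge
- fastener (a joint): angle of the red wing about the vertical, rad, counter-clockwise from above: 0 = the wing lies along the light box's y, in line with the slot; 1.57 = square across it. It turns on past 0 (stops at +-1.75), with light friction (0.06 Nm), and stays where it is left
- wing (a point): centre of the red wing, a bar 34 mm long (along its own y), 10 thick and 22 high with a white line along its top, on a thin stem; in the light box's frame at (0, 95, 121) mm; underside 10 mm and top 32 mm above the back plate; shut, the hatch lies below the bar. Grip it with the fingertips 14 mm above the back plate, clear of the seal, opened no wider than needed
- cut_arrow: blue and white foam-board arrow, 240 x 140 x 18 mm; a bystander, loose; origin at its underside
- cut_ring: blue and white foam-board ring, 170 mm across, 18 mm thick; a bystander, loose; origin at its underside
- screw_box: open cardboard screw box, 85 x 110 x 70 mm; a bystander, loose; origin at its underside
- driver: red and black impact driver lying on its side, 60 mm high; a bystander, loose; origin at its underside
- tape: yellow tape measure, 62 mm high; a bystander, loose; origin at its underside
- sanding_block: yellow sanding block, 87 x 46 x 26 mm, lying on the back plate of the light box, at a corner on the fastener side; a bystander, loose; origin at its underside
- screwdriver: screwdriver lying on the back plate of the light box, beside the hatch, parallel to the sides; a bystander, loose; origin at its underside

How it is judged:
By the outcome, as a careful person would: the job done as asked, in the order asked, and still so for the second after the job is handed in, while the arm keeps its last pose, push and grip.
It also fails if it takes over 51 s, if anything falls off the work surface, if the arm or the gripper's body presses on something with over 40 N, if the wrist force passes 120 N, or if a joint passes its speed limit or range.

### The arm

A 6-joint arm with a two-finger parallel gripper is mounted at the origin on the work surface. World frame = base frame: x ahead of the robot, y to its left, z up, the work surface at z = 0. Lengths are in mm, angles in rad, forces in N, time in s.
With the tool pointing down it reaches from about 250 to 775 mm from the base axis. Payload 4 kg.
Tool frame: the origin (TCP) lies at the very end of the fingers, on their centre line; the grasp point (between the pads) lies 19 mm behind it; z points along the fingers, y is the direction in which the jaws open and shut (so a half turn about z gives the same grasp; the last joint's range is limited). The gripper opens to 85 mm and grips with 20 to 120 N. Pads are 22 mm wide; open, the fingers measure 114 mm over their backs; the gripper's body (76 mm by 85 mm) begins 54 mm behind the grasp point. The pads swing forward as they close: fully open they stand 13 mm farther back than shut.
Start: joints at [-1.237, 0.087, 1.371, -0, 1.684, -0.103], TCP at [232.672, -498.379, 231.341] pointing down, gripper open.
Joint ranges: [-3.1, 3.1], [-0.76, 2.03], [0.27, 2.55], [-1.08, 4.22], [0.17, 2.65], [-2.57, 2.57]. Speed limits (rad/s): [2.79, 2.79, 3.14, 3.14, 3.14, 3.14].

### API

Orientations are given as [roll, pitch, yaw] about the fixed x, y, z axes, in that order (R = Rz(yaw) Ry(pitch) Rx(roll)).
In Python, from plant import read_state, snapshot, calibration, close_job, look_for, regions_of gives the robot as it stands.
- The arm moves only by the tool move_arm, never from a script. Its argument "plan" is a list that holds one entry, the list of rows, each a list of 5 numbers: the shift along the tool's x, y, z in cm, then the turn about the tool's z in degrees, then the closure, from 0 (fully open) to 1 (shut). In form: [[[dx, dy, dz, yaw, grip], ...]]. A call has 1 to 10 rows; each row is the pose to reach, as a shift and turn from the pose commanded when the call began, along the tool's axes at that moment; what a row does not reach only later rows make up. A row lasts 1/8 s, in which the tool goes at most 62.5 mm and 10.7 degrees, less where a joint would pass 70% of its speed; a pose out of reach is approached as far as the arm can. A call with a gripper value outside its range is refused whole. The fingers move at their own pace and stop on an object; "force" is the grip in N (left out, the last holds). Time passes only in rows, so rows that repeat a pose let the fingers close. It gives the time, the measured TCP pose, the force and the opening at its end, in the units of the state.
- read_state(): the state, without advancing time (a new reading comes with each control period).
- snapshot(name): name is "scene" or "top"; returns (picture, depth): 480x640x3 uint8, blue, green, red; 480x640 float32, mm along the optical axis (not along the pixel's ray), 0 where there is no reading.
- calibration(name): a dict with "fovy" (degrees; the focal length in pixels is half the picture's height over the tangent of half this angle, whatever the lens; pixels are square), "cx", "cy" (the principal point, pixels), "dist" ([k1, k2, p1, p2, k3] as OpenCV has them; the pictures are not rectified), "pose" (4x4, takes a point from camera to world coordinates). Camera axes: x right, y up, looking along -z (the intrinsics and any distortion apply to the point x, -y, -z); pixel columns grow to the right and rows downward; lengths in mm; the calibration is good to about 2 mm. A picture is of the moment at which its call begins. calibration takes no time and is no camera call.
- close_job(): hands the job in, once; it reports no verdict.
Trained networks look in the newest picture that a camera, given by its name, has taken for a name from the list of things; names that differ only in an ending like _2 or _b are one class to them, and where a whole thing is asked for, a point or a joint stands for the part that bears it (a point fixed in the world has none). Each returns a list of dicts, best first, with "p" (0 to 1); they miss things now and then, are a little off and sometimes report something else, mostly with a low value. They report only what shows in the picture. A call takes as long as a camera call.
- look_for(label, camera): "at" ([row, column] in pixels, amid what is visible of it).
- regions_of(label, camera): "pixels" (480x640 bool, what is visible of it) and "at" ([row, column] in pixels, amid what is visible of it).
The state is a dict: "t": time; "q": joint angles; "qd": joint speeds; "joint_efforts": joint torques, N m; "tcp_pos": TCP position; "tcp_rot": TCP orientation; "wrist_force": force on the tool from outside, world axes, zero at the start; "moment": the same for the moment, N m; "gripper_width": finger opening in mm.
Only numpy, scipy, OpenCV 4.12 (cv2) and the standard library are available. Lean on these libraries where they do the work, as an engineer would, in place of code of your own. Each camera call takes 0.05 s, during which the arm holds its last target. There are 200 camera calls.

## Working session

There is one attempt and no reset: what is moved stays moved. The work goes in short steps, Python scripts to look and compute and a tool call to move; the robot and the scene stay as the last step left them, time stands still between calls to the robot, and variables do not carry over. Pictures are saved under pics/ and viewed, about 8 in all and at most 12, crops included, and the job is handed in when it is done.

Besides the shell and the picture viewer there is one more tool, called after "Emit:" as name(argument=value, ...) on one line, values as JSON. move_arm: Moves the arm, as the interface text tells. Its arguments: {"type":"object","properties":{"plan":{"type":"array","items":{"type":"array","items":{"type":"array","items":{"type":"number"}}}},"force":{"type":"number"}},"required":["plan"]}

```bash
ls; mkdir -p pics; cat > h.py <<'E'
import numpy as np, cv2
from plant import *
def K(n):
    c=calibration(n); f=240/np.tan(np.radians(c["fovy"])/2)
    return np.array([[f,0,c["cx"]],[0,f,c["cy"]],[0,0,1]]),np.array(c["dist"],float),np.array(c["pose"],float)
def world(n,rc,d):
    """pixels (row,col) Nx2 and depth N -> world"""
    k,di,P=K(n); rc=np.atleast_2d(np.array(rc,float)); d=np.atleast_1d(d)
    u=cv2.undistortPoints(rc[:,None,::-1].copy(),k,di)[:,0]
    p=np.c_[u[:,0]*d,-u[:,1]*d,-d]
    return p@P[:3,:3].T+P[:3,3]
def pix(n,X):
    k,di,P=K(n); p=(np.atleast_2d(X)-P[:3,3])@P[:3,:3]; p=p*[1,-1,-1]
    return cv2.projectPoints(p.astype(float),np.zeros(3),np.zeros(3),k,di)[0][:,0,::-1]
E
python3 - <<'E'
from h import *
s=read_state(); print(s)
for n in("scene","top"):
    im,d=snapshot(n); cv2.imwrite(f"pics/{n}0.png",im); np.save(f"{n}0.npy",d); print(n,K(n)[2].round(2).tolist())
    for l in ("lightbox","hatch","wing","slot","seal"):
        for r in look_for(l,n)[:2]:
            rc=np.array(r["at"]);dd=d[int(rc[0]),int(rc[1])]
            print(l,round(r["p"],2),rc.round(1),world(n,rc,dd).round(0))
E
```

```text
pics
{'t': 0.0, 'q': array([-1.23710681e+00,  8.79365788e-02,  1.37227526e+00,  1.19556915e-05,
        1.68355519e+00, -1.03065329e-01]), 'qd': array([ 0.00026851,  0.00067026,  0.00015055, -0.00060493, -0.00138084,
       -0.00051637]), 'joint_efforts': array([-5.24441821e-04, -3.51870596e+01, -3.13276613e+01, -9.55592009e-05,
        1.08443954e-02,  2.49389655e-05]), 'tcp_pos': array([ 232.50583782, -497.89763291,  230.13851179]), 'tcp_rot': array([-3.13943104e+00, -2.35525414e-04,  4.36755926e-01]), 'wrist_force': array([0.25812244, 0.89838748, 0.02812789]), 'moment': array([0.01406478, 0.03985841, 0.03037436]), 'gripper_width': 85.7258845479436}
scene [[-0.68, -0.5, 0.54, 1370.75], [0.73, -0.47, 0.49, 764.56], [0.01, 0.73, 0.68, 1156.75], [0.0, 0.0, 0.0, 1.0]]
lightbox 0.92 [256.9 317.8] [[648.  82. 185.]]
hatch 0.7 [216.  332.6] [[561.  48. 235.]]
hatch 0.3 [259.4 317.8] [[649.  83. 178.]]
wing 0.53 [224.9 280.5] [[ 587. -110.  129.]]
slot 0.86 [216.9 333. ] [[561.  50. 234.]]
seal 0.57 [236.9 290.1] [[588. -74. 110.]]
top [[0.0, 0.98, -0.21, 240.07], [-1.0, 0.0, 0.0, 2.87], [0.0, 0.21, 0.98, 1487.69], [0.0, 0.0, 0.0, 1.0]]
lightbox 0.81 [236.2 331.3] [[560. -15.  37.]]
lightbox 0.39 [226.4 358.8] [[569. -80. 109.]]
hatch 0.72 [224.  306.5] [[543.  41. 238.]]
wing 0.42 [223.9 373.7] [[ 569. -113.  134.]]
slot 0.77 [223.7 301.9] [[552.  52. 203.]]
seal 0.54 [223.7 360.3] [[575. -83. 111.]]
```

View pics/scene0.png

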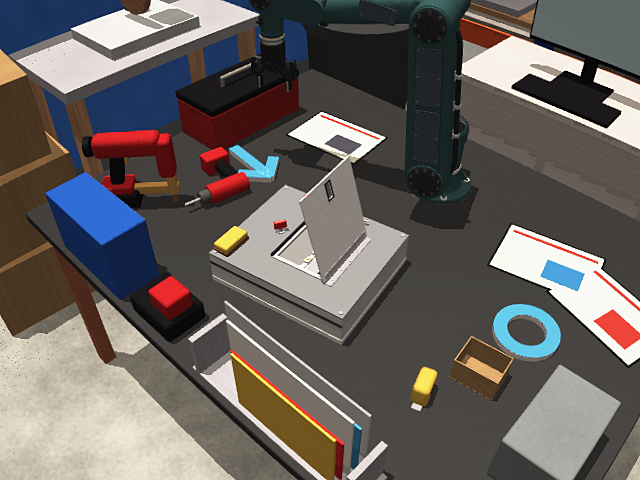

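View pics/top0.png

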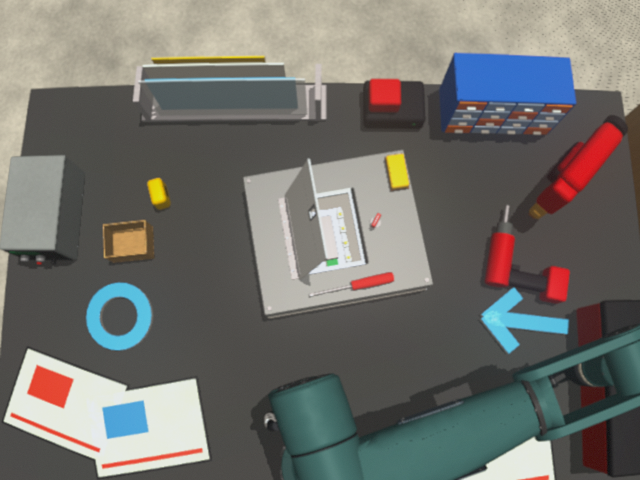

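The scene view shows the box amid (257,318), the hatch upright with its slot at (190,329) and the red wing at (225,280). In the top view all four box corners are visible, with the wing at (221,376), the sanding block at (172,397) and the screwdriver at (284,360).

```bash
cat >> h.py <<'E'
def cloud(n,d):
    r,c=np.nonzero(d>0); rc=np.c_[r,c]
    X=np.full(d.shape+(3,),np.nan); X[r,c]=world(n,rc,d[r,c]); return X
E
python3 - <<'E'
from h import *
for n in("top","scene"):
    im=cv2.imread(f"pics/{n}0.png"); d=np.load(n+"0.npy"); X=cloud(n,d)
    m=(abs(X[...,2]-100)<9)&(np.hypot(X[...,0]-560,X[...,1]+15)<300)
    mm=cv2.morphologyEx(m.astype(np.uint8),cv2.MORPH_OPEN,np.ones((3,3)))
    k,l,st,ce=cv2.connectedComponentsWithStats(mm); i=1+st[1:,4].argmax(); m=l==i
    P=X[m]; print(n,len(P),"z med",np.median(P[:,2]),cv2.minAreaRect(P[:,:2].astype(np.float32)))
    # red wing
    hsv=cv2.cvtColor(im,cv2.COLOR_BGR2HSV)
    red=((hsv[...,0]<8)|(hsv[...,0]>172))&(hsv[...,1]>130)&(hsv[...,2]>60)&(np.hypot(X[...,0]-580,X[...,1]+112)<45)
    W=X[red]; print("red",len(W),W.mean(0).round(1),W.min(0).round(),W.max(0).round())
    r,c=np.nonzero(red); print(r.min(),r.max(),c.min(),c.max())
    r0,c0=int(r.mean()),int(c.mean())
    cv2.imwrite(f"pics/{n}w.png",cv2.resize(im[r0-25:r0+25,c0-30:c0+30],None,fx=8,fy=8,interpolation=cv2.INTER_CUBIC))
    # hatch
    Q=X[(X[...,2]>125)&(np.hypot(X[...,0]-550,X[...,1]-45)<140)&(X[...,2]<360)&~red]; print("hatch",len(Q))
    Q=Q[(Q[:,1]>-50)]; c=Q.mean(0);u,s,v=np.linalg.svd(Q-c,full_matrices=False); print(c.round(),v[2].round(3),s.round(),Q.min(0).round(),Q.max(0).round())
a=cv2.imread("pics/topw.png");b=cv2.imread("pics/scenew.png");cv2.imwrite("pics/w0.png",np.vstack([a,b])[:, :])
E
```

```text
top 15810 z med 100.46442009900954 ((564.428466796875, -25.8939208984375), (343.2234191894531, 400.73895263671875), 10.430564880371094)
red 10 [ 573.3 -114.4  130.7] [ 566. -124.  127.] [ 593. -109.  134.]
214 226 372 378
hatch 2846
[548.  42. 242.] [ 0.176 -0.945 -0.275] [3458. 3279.   52.] [442.  -3. 125.] [659.  94. 337.]
scene 9403 z med 100.77779224938718 ((562.2753295898438, -25.6173095703125), (350.860595703125, 405.06292724609375), 10.217168807983398)
red 87 [ 583.9 -116.4  124. ] [ 565. -137.  101.] [ 599. -106.  136.]
219 229 274 286
hatch 4501
[556.  47. 233.] [-0.175  0.946  0.273] [4240. 4160.  117.] [440.  -7. 125.] [661.  99. 337.]
```

```bash
python3 -c "
import cv2,numpy as np
a=cv2.imread('pics/topw.png');b=cv2.imread('pics/scenew.png');cv2.imwrite('pics/w1.png',cv2.resize(np.hstack([a,b]),(800,333)))"
```

```text
(no output)
```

View pics/w1.png

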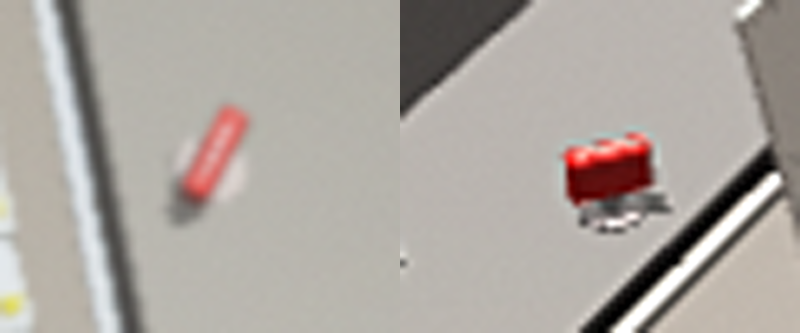

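The crop shows the wing skewed: in the top view its long axis runs from (110,238) to (195,195), so the wing is at about +0.9 rad. I'll quantify that in both views.

```bash
cat >> h.py <<'E'
C=np.array([564.,-26.]); TH=np.radians(190.4)
BX=np.array([np.cos(TH),np.sin(TH)]); BY=np.array([-np.sin(TH),np.cos(TH)])
def box(p): # world -> box frame
    p=np.atleast_2d(p); return np.c_[(p[:,:2]-C)@BX,(p[:,:2]-C)@BY,p[:,2:]]
def unbox(b): b=np.array(b,float); return C+BX*b[0]+BY*b[1]
def onplane(n,rc,z):
    a=world(n,rc,np.full(len(rc),500.));b=world(n,rc,np.full(len(rc),1500.)); t=(z-a[:,2])/(b-a)[:,2]
    return a+t[:,None]*(b-a)
def wing(n,im,z=130,smin=70):
    w=unbox([0,95]); r0,c0=pix(n,[w[0],w[1],125])[0].astype(int)
    hsv=cv2.cvtColor(im,cv2.COLOR_BGR2HSV); m=((hsv[...,0]<10)|(hsv[...,0]>168))&(hsv[...,1]>smin)
    k=np.zeros_like(m);k[r0-14:r0+15,c0-14:c0+15]=1; m&=k
    rc=np.argwhere(m); P=onplane(n,rc,z)[:,:2]
    return P,cv2.minAreaRect(P.astype(np.float32))
def tool_shift(goal,yawgoal=None,s=None):
    s=s or read_state(); from scipy.spatial.transform import Rotation as R
    Rm=R.from_euler("xyz",s["tcp_rot"]).as_matrix(); d=np.array(goal)-s["tcp_pos"]
    print("tool shift cm",(Rm.T@d/10).round(2),"turn deg",None if yawgoal is None else round(float(np.degrees((s["tcp_rot"][2]-yawgoal+np.pi)%(2*np.pi)-np.pi)),1))
E
python3 - <<'E'
from h import *
im=cv2.imread("pics/top0.png")
P,r=wing("top",im); print(len(P),r)
c=P.mean(0);e,v=np.linalg.eigh(np.cov((P-c).T)); print(c,"angle",np.degrees(np.arctan2(v[1,1],v[0,1])),"box y at",np.degrees(TH)+90-360,"expected",unbox([0,95]))
print("box",box([[*c,130]]))
P,r=wing("scene",cv2.imread("pics/scene0.png"),132); print("scene",r)
tool_shift([*unbox([0,95]),200],np.radians(153))
E
```

```text
72 ((580.0169067382812, -118.0560073852539), (10.535703659057617, 36.963897705078125), 63.38459777832031)
[ 580.37756296 -118.1509172 ] angle 152.74584387568027 box y at -79.60000000000002 expected [ 581.1493188  -119.43928973]
box [[  0.52650112  93.59347683 130.        ]]
scene ((587.3605346679688, -111.00523376464844), (33.054134368896484, 37.76816177368164), 60.36591339111328)
tool shift cm [ 47.61 -19.6    3.13] turn deg -128.0
```

Emit:
move_arm(plan=[[[4.8,-2,0,-10.6,0.62],[9.6,-4,0,-21.2,0.62],[14.4,-6,0,-31.8,0.62],[19.2,-8,0,-42.4,0.62],[24,-10,0,-53,0.62],[28.8,-12,0,-63.6,0.62],[33.6,-14,0,-74.2,0.62],[38.4,-16,0,-84.8,0.62],[43.2,-18,0,-95.4,0.62],[47.6,-19.6,0,-106,0.62]]])

```text
t: 1.85
tcp_pos: [582.2, -117.8, 231.5]
tcp_rot: [3.141, 0.001, 2.294]
wrist_force: [0.1, 0.0, -0.2]
gripper_width: 32.2
```

```bash
python3 - <<'E'
from h import *
s=read_state(); print(s["t"],s["tcp_pos"],s["tcp_rot"],s["gripper_width"],s["q"].round(2))
tool_shift([*unbox([0,94.5]),160],np.radians(152.7))
E
```

```text
1.85 [ 582.17062024 -117.81033425  231.47394127] [3.14143687e+00 5.56997568e-04 2.29364937e+00] 32.172813721979146 [-0.3   0.19  1.26 -0.    1.7  -1.02]
tool shift cm [-0.01 -0.16  7.15] turn deg -21.3
```

Emit:
move_arm(plan=[[[0,-0.1,2.5,-10.6,0.62],[0,-0.1,5,-21.2,0.62],[0,-0.1,7,-21.2,0.62],[0,-0.1,7.5,-21.2,0.62],[0,-0.1,7.5,-21.2,0.62]]])

```text
t: 2.48
tcp_pos: [580.4, -120.2, 156.5]
tcp_rot: [-3.142, 0.0, 2.657]
wrist_force: [0.3, -0.4, 0.6]
gripper_width: 32.3
```

```bash
python3 - <<'E'
from h import *
s=read_state(); print(s["t"],s["tcp_pos"],s["tcp_rot"],s["gripper_width"],s["q"].round(2))
im,d=snapshot("top"); im2,d2=snapshot("scene")
w=unbox([0,95]); a=[]
for n,i in(("top",im),("scene",im2)):
    r,c=pix(n,[*w,135])[0].astype(int); a.append(cv2.resize(i[r-35:r+35,c-35:c+35],(400,400),interpolation=cv2.INTER_CUBIC))
cv2.imwrite("pics/w2.png",np.hstack(a))
E
```

```text
2.475 [ 580.38239071 -120.15369909  156.53038244] [-3.14150966e+00  1.37292577e-04  2.65670757e+00] 32.26300900214362 [-0.3   0.21  1.38 -0.    1.55 -1.39]
```

View pics/w2.png

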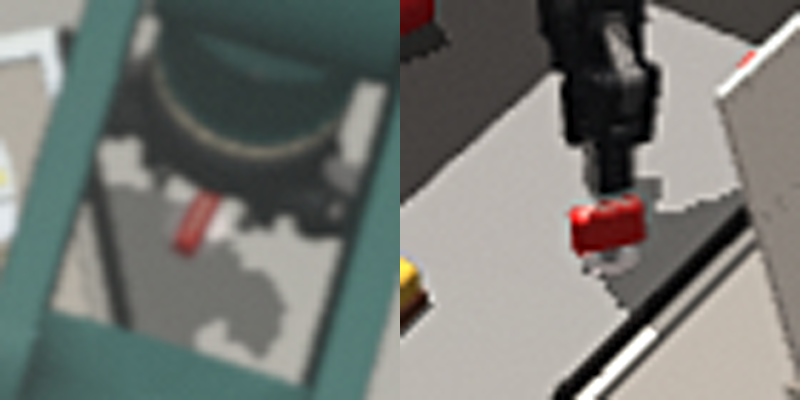

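The left crop shows the wing's top at (222,198) between the fingers' position, and the right shows the gripper over the wing at (225,607). It's centred well enough to go down.

Emit:
move_arm(plan=[[[0,0,1.5,0,0.62],[0,0,3,0,0.62],[0,0,4.2,0,0.62],[0,0,4.2,0,0.62],[0,0,4.2,0,0.95],[0,0,4.2,0,0.95],[0,0,4.2,0,0.95],[0,0,4.2,0,0.95],[0,0,4.2,0,0.95],[0,0,4.2,0,0.95]]], force=30)

```text
t: 3.82
tcp_pos: [580.7, -120.1, 114.8]
tcp_rot: [3.141, 0.001, 2.657]
wrist_force: [0.5, -0.6, 2.4]
gripper_width: 9.2
```

Emit:
move_arm(plan=[[[0,0,0,7,0.95],[0,0,0,14,0.95],[0,0,0,21,0.95],[0,0,0,28,0.95],[0,0,0,35,0.95],[0,0,0,42,0.95],[0,0,0,48,0.95],[0,0,0,51.8,0.95],[0,0,0,51.8,0.95],[0,0,0,51.8,0.95]]])

```text
t: 5.08
tcp_pos: [579.3, -121.1, 114.9]
tcp_rot: [-3.139, 0.002, 1.753]
wrist_force: [-4.2, -2.7, 5.1]
gripper_width: 9.6
```

Emit:
move_arm(plan=[[[0,0,0,0,0.62],[0,0,0,0,0.62],[0,0,0,0,0.62],[0,0,0,0,0.62],[0,0,-3,0,0.62],[0,0,-7,0,0.62],[0,0,-13,0,0.62],[0,0,-19,0,0.62],[0,0,-25,0,0.62],[0,0,-27,0,1]]])

```text
t: 6.32
tcp_pos: [580.9, -120.1, 390.3]
tcp_rot: [3.133, 0.004, 1.753]
wrist_force: [0.7, -1.2, 0.5]
gripper_width: 15.2
```

```bash
python3 - <<'E'
from h import *
s=read_state(); print(s["t"],s["tcp_pos"],s["tcp_rot"],s["gripper_width"],s["wrist_force"])
im,d=snapshot("top"); im2,d2=snapshot("scene")
w=unbox([0,95]); a=[]
for n,i in(("top",im),("scene",im2)):
    r,c=pix(n,[*w,130])[0].astype(int); a.append(cv2.resize(i[r-30:r+30,c-30:c+30],(400,400),interpolation=cv2.INTER_CUBIC))
    P,rr=wing(n,i); c=P.mean(0);e,v=np.linalg.eigh(np.cov((P-c).T)); print(n,len(P),c,"angle",np.degrees(np.arctan2(v[1,1],v[0,1])),rr)
    # box y axis line for comparison drawn in crop
cv2.imwrite("pics/w3.png",np.hstack(a))
for n,D in(("top",d),("scene",d2)):
    X=cloud(n,D);B=box(X.reshape(-1,3)); q=B[(abs(B[:,0])<100)&(B[:,1]>-110)&(B[:,1]<20)&(B[:,2]>150)&(B[:,2]<345)]
    print(n,"hatch ang",len(q),np.median(np.arctan2(q[:,2]-104,q[:,1]+105)))
E
```

```text
6.325 [ 580.89056475 -120.07831765  390.29760206] [3.13311996 0.00434458 1.75311092] 15.243599133981958 [ 0.72472766 -1.22872302  0.53400303]Traceback (most recent call last):
  File "<stdin>", line 7, in <module>
  File "h.py", line 30, in wing
    rc=np.argwhere(m); P=onplane(n,rc,z)[:,:2]
                         ~~~~~~~^^^^^^^^
  File "h.py", line 24, in onplane
    a=world(n,rc,np.full(len(rc),500.));b=world(n,rc,np.full(len(rc),1500.)); t=(z-a[:,2])/(b-a)[:,2]
  File "h.py", line 9, in world
    u=cv2.undistortPoints(rc[:,None,::-1].copy(),k,di)[:,0]
      ~~~~~~~~~~~~~~~~~~~^^^^^^^^^^^^^^^^^^^^^^^^^^^^^
cv2.error: OpenCV(4.12.0) /io/opencv/modules/calib3d/src/undistort.dispatch.cpp:347: error: (-215:Assertion failed) CV_IS_MAT(_src) && CV_IS_MAT(_dst) && (_src->rows == 1 || _src->cols == 1) && (_dst->rows == 1 || _dst->cols == 1) && _src->cols + _src->rows - 1 == _dst->rows + _dst->cols - 1 && (CV_MAT_TYPE(_src->type) == CV_32FC2 || CV_MAT_TYPE(_src->type) == CV_64FC2) && (CV_MAT_TYPE(_dst->type) == CV_32FC2 || CV_MAT_TYPE(_dst->type) == CV_64FC2) in function 'cvUndistortPointsInternal'
```

Emit:
move_arm(plan=[[[4,0,0,0,1],[8,0,0,0,1],[12,0,0,0,1],[16,0,0,0,1],[20,0,0,0,1],[20.8,0,0,0,1],[20.8,0,0,0,1],[20.8,0,0,0,1]]])

```text
t: 7.42
tcp_pos: [542.9, 83.4, 383.5]
tcp_rot: [-3.14, 0.0, 1.751]
wrist_force: [0.0, -1.3, 0.0]
gripper_width: 0.3
```

```bash
cat > look.py <<'E'
from h import *; import sys
s=read_state(); print(s["t"],s["tcp_pos"].round(1),"box",box(s["tcp_pos"]).round(1),s["tcp_rot"].round(3),s["gripper_width"].round(1),s["wrist_force"].round(1))
S={n:snapshot(n) for n in("top","scene")}
w=unbox([0,95]); a=[]
for n,(i,D) in S.items():
    r,c=pix(n,[*w,130])[0].astype(int); a.append(cv2.resize(i[r-30:r+30,c-30:c+30],(400,400),interpolation=cv2.INTER_CUBIC))
    try:
        P,rr=wing(n,i); c=P.mean(0);e,v=np.linalg.eigh(np.cov((P-c).T)); print(n,len(P),c,"angle",np.degrees(np.arctan2(v[1,1],v[0,1])),rr)
    except Exception as e: print(n,"wing hidden")
    X=cloud(n,D);B=box(X.reshape(-1,3)); q=B[(abs(B[:,0])<100)&(abs(B[:,0])>35)&(B[:,1]>-110)&(B[:,1]<40)&(B[:,2]>150)&(B[:,2]<345)]
    print(n,"hatch ang",len(q),np.percentile(np.arctan2(q[:,2]-104,q[:,1]+105),[25,50,75]))
    cv2.imwrite(f"pics/{n}_{sys.argv[1]}.png",i)
cv2.imwrite(f"pics/{sys.argv[1]}.png",np.hstack(a))
E
python3 look.py w3
```

```text
Traceback (most recent call last):
  File "look.py", line 2, in <module>
    s=read_state(); print(s["t"],s["tcp_pos"].round(1),"box",box(s["tcp_pos"]).round(1),s["tcp_rot"].round(3),s["gripper_width"].round(1),s["wrist_force"].round(1))
                                                                                                              ^^^^^^^^^^^^^^^^^^^^^^^^
AttributeError: 'float' object has no attribute 'round'
```

```bash
sed -i 's/s\["gripper_width"\].round(1)/s["gripper_width"]/' look.py; python3 look.py w3
```

```text
7.425 [542.9  83.4 383.5] box [[   1.  -111.5  383.5]] [-3.14   0.     1.751] 0.2524873384759926 [ 0.  -1.3  0. ]
top 78 [ 579.6757444  -117.81074212] angle 101.22016050106653 ((579.856201171875, -118.71138000488281), (13.484633445739746, 34.812896728515625), 10.009502410888672)
top hatch ang 663 [1.3100276  1.31364762 1.31876581]
scene 101 [ 586.90903048 -111.82497294] angle 81.40351710696562 ((584.5050048828125, -99.75398254394531), (27.80551528930664, 72.56481170654297), 7.412055492401123)
scene hatch ang 2414 [1.31779852 1.32716857 1.34407963]
```

View pics/w3.png

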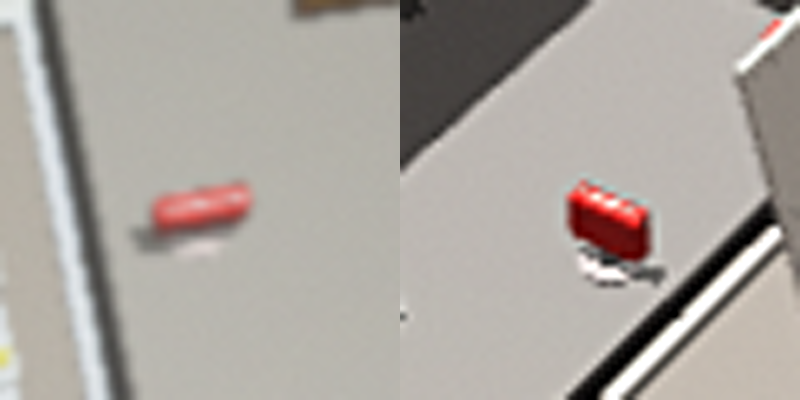

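The left crop shows the wing at (205,200) square to the seal bar, measured at 101.2° against the 100.4° wanted, which is well inside the slot's play. Next I lower the closed fingers behind the hatch.

Emit:
move_arm(plan=[[[0,0,4,0,1],[0,0,8,0,1],[0,0,11.2,0,1],[0,0,11.2,0,1],[-1,0,11.2,0,1],[-2,0,11.2,0,1],[-2.6,0,11.2,0,1],[-2.6,0,11.2,0,1]]])

```text
t: 8.52
tcp_pos: [547.7, 58.2, 273.0]
tcp_rot: [3.14, 0.0, 1.752]
wrist_force: [0.1, -0.3, 0.5]
gripper_width: -0.4
```

```bash
python3 look.py w4; python3 - <<'E'
from h import *
s=read_state(); b=box(s["tcp_pos"])[0]
for th in [1.31,1.2,1.1,1.0,.9,.8,.7,.6,.5,.4,.3,.2,.16,.12,.08,.04,0]:
    r=172; y=-105+r*np.cos(th)-4*np.sin(th)-11; z=104+r*np.sin(th)+4*np.cos(th)
    print(th,round((b[1]-y)/10,2),round((b[2]-z)/10,2))
E
```

```text
8.525 [547.7  58.2 273. ] box [[  0.8 -85.8 273. ]] [3.14  0.    1.752] -0.382286954097742 [ 0.1 -0.3  0.5]
top 79 [ 579.61274939 -117.94394857] angle 100.64985141828859 ((579.8551635742188, -118.71257019042969), (13.489133834838867, 34.80902862548828), 9.97455883026123)
top hatch ang 347 [1.31869333 1.32409096 1.33403882]
scene 99 [ 586.96184695 -112.48779588] angle 78.98182399348123 ((586.1953735351562, -112.74786376953125), (27.80551528930664, 46.35807800292969), 7.412055492401123)
scene hatch ang 1968 [1.31971945 1.33226443 1.35179414]
1.31 -1.1 0.14
1.2 -2.91 0.68
1.1 -4.49 1.35
1.0 -6.0 2.17
0.9 -7.43 3.14
0.8 -8.74 4.24
0.7 -9.94 5.47
0.6 -11.02 6.82
0.5 -11.95 8.26
0.4 -12.73 9.79
0.3 -13.36 11.39
0.2 -13.82 13.05
0.16 -13.96 13.72
0.12 -14.08 14.4
0.08 -14.16 15.09
0.04 -14.22 15.77
0 -14.25 16.46
```

View pics/scene_w4.png

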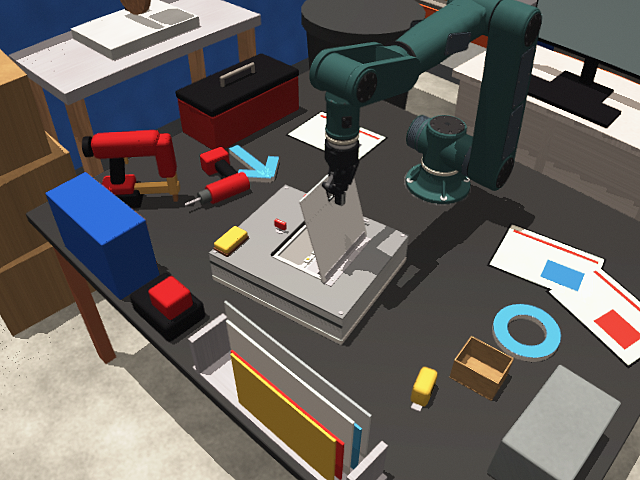

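The fingertips are at about (200,338), just behind the hatch's outer face, and the hatch hasn't moved. I'll push along the arc.

Emit:
move_arm(plan=[[[-1.2,0,0.2,0,1],[-2.9,0,0.7,0,1],[-4.5,0,1.4,0,1],[-6,0,2.2,0,1],[-7.4,0,3.1,0,1],[-8.7,0,4.2,0,1],[-9.9,0,5.5,0,1],[-11,0,6.8,0,1],[-11.9,0,8.3,0,1],[-11.9,0,8.3,0,1]]])

```text
t: 9.88
tcp_pos: [567.6, -58.6, 186.5]
tcp_rot: [-3.137, -0.001, 1.752]
wrist_force: [0.4, 0.1, -0.2]
gripper_width: 0.3
```

```bash
cat > st.py <<'E'
from h import *
s=read_state(); b=box(s["tcp_pos"])[0]; print(s["t"],b.round(1),s["wrist_force"].round(1))
for n in("top","scene"):
    i,D=snapshot(n); X=cloud(n,D);B=box(X.reshape(-1,3)); q=B[(abs(B[:,0])<100)&(abs(B[:,0])>40)&(B[:,1]>-20)&(B[:,1]<135)&(B[:,2]>106)&(B[:,2]<300)]
    print(n,"outer-face ang",len(q),np.percentile(np.arctan2(q[:,2]-104,q[:,1]+105)-4/np.hypot(q[:,2]-104,q[:,1]+105),[25,50,75]).round(3))
    cv2.imwrite(f"pics/{n}_{s['t']:.2f}.png",i)
E
python3 st.py
```

```text
9.875 [  2.3  32.8 186.5] [ 0.4  0.1 -0.2]
top outer-face ang 987 [0.472 0.483 0.497]
scene outer-face ang 1919 [0.472 0.486 0.5  ]
```

Emit:
move_arm(plan=[[[-0.4,0,0.7,0,1],[-0.8,0,1.5,0,1],[-1.1,0,2.3,0,1],[-1.4,0,3.1,0,1],[-1.7,0,3.9,0,1],[-1.9,0,4.7,0,1],[-2.05,0,5.3,0,1],[-2.15,0,6,0,1],[-2.25,0,6.6,0,1],[-2.3,0,6.9,0,1]]])

```text
t: 11.22
tcp_pos: [572.8, -80.7, 119.7]
tcp_rot: [-3.141, -0.0, 1.753]
wrist_force: [0.8, -0.1, 0.6]
gripper_width: -0.5
```

```bash
python3 st.py
```

```text
11.225 [  1.2  55.4 119.7] [ 0.8 -0.1  0.6]
top outer-face ang 987 [0.06  0.073 0.091]
scene outer-face ang 1714 [0.062 0.074 0.089]
```

Emit:
move_arm(plan=[[[0,0,0.3,0,1],[0,0,0.6,0,1],[0,0,0.8,0,1],[0,0,1.0,0,1],[0,0,1.2,0,1],[0,0,1.2,0,1],[0,0,1.2,0,1]]])

```text
t: 12.2
tcp_pos: [573.4, -81.3, 110.5]
tcp_rot: [3.14, 0.002, 1.753]
wrist_force: [-3.5, -0.0, 8.2]
gripper_width: 0.3
```

Emit:
move_arm(plan=[[[0,0,0.1,0,1],[0,0,0.2,0,1],[0,0,0.3,0,1],[0,0,0.3,0,1],[0,0,0.3,0,1]]])

```text
t: 12.82
tcp_pos: [573.5, -81.3, 109.1]
tcp_rot: [3.139, 0.002, 1.753]
wrist_force: [-5.7, -0.2, 13.6]
gripper_width: 0.1
```

```bash
python3 st.py
```

```text
12.825 [  0.7  56.1 109.1] [-5.7 -0.2 13.6]
top outer-face ang 853 [0.002 0.013 0.03 ]
scene outer-face ang 1561 [0.004 0.015 0.029]
```

Emit:
move_arm(plan=[[[0,0,0.1,0,1],[0,0,0.2,0,1],[0,0,0.3,0,1],[0,0,0.4,0,1],[0,0,0.4,0,1],[0,0,0.4,0,1]]])

```text
t: 13.68
tcp_pos: [573.5, -81.3, 107.9]
tcp_rot: [3.138, 0.003, 1.753]
wrist_force: [-10.1, 0.2, 23.1]
gripper_width: 0.1
```

```bash
python3 st.py
```

```text
13.675 [  0.6  56.1 107.9] [-10.1   0.2  23.1]
top outer-face ang 787 [-0.001  0.011  0.028]
scene outer-face ang 1494 [-0.     0.01   0.025]
```

Emit:
move_arm(plan=[[[0,0,0.1,0,1],[0,0,0.2,0,1],[0,0,0.3,0,1],[0,0,0.3,0,1],[0,0,0.3,0,1]]])

```text
t: 14.4
tcp_pos: [573.6, -81.4, 107.8]
tcp_rot: [3.137, 0.004, 1.753]
wrist_force: [-14.8, 0.3, 33.2]
gripper_width: -0.1
```

```bash
python3 st.py
```

```text
14.4 [  0.5  56.2 107.8] [-14.8   0.3  33.2]
top outer-face ang 754 [-0.001  0.011  0.029]
scene outer-face ang 1495 [-0.001  0.009  0.024]
```

```bash
python3 - <<'E'
from h import *
a=[]
for n in("top","scene"):
    i,_=snapshot(n); r,c=pix(n,[*unbox([0,60]),110])[0].astype(int); a.append(cv2.resize(i[r-70:r+70,c-70:c+70],(400,400),interpolation=cv2.INTER_CUBIC))
cv2.imwrite("pics/fin.png",np.hstack(a))
E
```

```text
(no output)
```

View pics/fin.png

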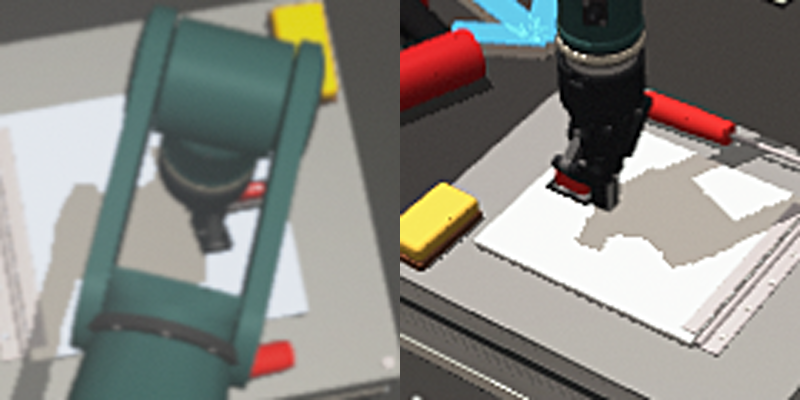

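The picture shows the hatch flat, with the red wing standing through the slot at (180,572) and the fingers pressing just hinge-side of it at (200,605). The sanding block and screwdriver are in place.

```bash
python3 -c "
from plant import *
s=read_state();print(s['t'],s['tcp_pos'],s['wrist_force']);print(close_job())"
```

```text
14.6 [573.62247633 -81.37671476 107.78160567] [-13.93844268   1.99060373  33.47868392]
the job is handed in; nothing more can be done
None
```

The hatch is shut flat on its frame with the wing through the slot, and the arm was still pressing on it when I handed the job in at 14.6 s.

- **Wing:** I gripped it and turned it from about +0.91 rad into line with the slot. The top camera then measured it 0.2–0.8° off line; the slot leaves room for about 10°.
- **Hatch:** I pushed its outer face down with the closed fingers, and it passed the 0.14 rad point where a misaligned wing would have stopped it. I pressed about 160 mm from the hinge, just on the hinge side of the slot.
- **Last checks:** The fingertips were at z = 107.8 mm, against 108 mm for a shut hatch. The last 3 mm of commanded push moved them only 0.1 mm, so the hatch was against its stop. The push was about 33 N down, where about 23 N should squeeze the seal fully.
- **Disagreement:** The depth images read about 0.01 rad open even against the stop. That is within the calibration error, so I trusted the fingertip height and the hard stop. There was also a sideways rubbing force of about 14 N on the fingertips.
- **Tools and offcuts:** I touched none of them. The last picture, a crop, shows the sanding block and screwdriver still in place. I did not check the others again at the end.

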